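# Find the heaviest tin on the slide carrier

## Robot

A 7-joint arm with a two-finger parallel gripper is mounted at the origin on a cart in front of the work surface, level with it; the furniture and walls round the work are solid. World frame = base frame: x ahead of the robot, y to its left, z up, the work surface at z = 0. Lengths are in m, angles in rad, forces in N, time in s.
With the tool pointing down it reaches from about 0.4 to 0.9 m from the base axis. Payload 5.6 kg.
Tool frame: the origin (TCP) lies between the finger pads; the fingertips stand 22 mm ahead of it and the grasp point (between the pads) lies 3 mm ahead of it; z points along the fingers, y is the line along which they close (so a half turn about z gives the same grasp; the last joint's range is limited). The gripper opens to 92 mm and grips with 3 to 60 N. Pads are 20 mm wide; open, the fingers measure 128 mm over their backs; the gripper's body (75 mm by 189 mm) begins 69 mm behind the grasp point.
Start: joints at [1.208, 0.468, -0.012, 1.603, 0.006, 1.071, -0.056], TCP at [0.204, -0.617, 0.211] pointing down, gripper open.
Joint ranges: [-2.53, 2.53], [-0.31, 2.02], [-1.57, 1.55], [0.28, 2.44], [-1.29, 4.43], [0.15, 1.84], [-2.92, 2.92]. Speed limits (rad/s): [2.57, 2.57, 3.14, 3.14, 3.14, 3.14, 3.14].

## Interface

Orientations are given as a 3x3 rotation matrix whose columns are the frame's x, y, z axes.
In Python, from plant import env, eyes, workorder gives the robot as it stands. The module is installed in compiled form; this text tells all that it offers.
- The arm moves only by the tool send_rows, never from a script. Its argument "moves" is a list of rows, each a list of 7 numbers: the gripper's target within -1 to 1 (shut at 1, half-way at 0, fully open at -1), then the shift along the tool's x, y, z in m, then the turn, a rotation vector about the tool's x, y, z in rad. A call has 1 to 8 rows; each row is the pose to reach, as a shift and turn from the pose commanded when the call began, along the tool's axes at that moment; what a row does not reach only later rows make up. A row lasts 1/12 s, in which the tool goes at most 41.7 mm and 7.16 degrees, less where a joint would pass 70% of its speed; a pose out of reach is approached as far as the arm can. A call with a gripper value outside its range is refused whole. The fingers move at their own pace and stop on an object; "squeeze" is the grip in N (left out, the last holds). Time passes only in rows, so rows that repeat a pose let the fingers close. It gives the time, the measured TCP pose, the force, the opening and the grip force at its end, in the units of the state.
- env.sense(): the state, without advancing time (a new reading comes with each control period).
- eyes.camera(name): name is "side" or "top" or "wrist"; returns a dict with "frame" (384x512x3 uint8, red, green, blue), "fx", "fy", "cx", "cy" (pixels), "rvec" (rotation vector, rad) and "tvec" (3), from world to camera coordinates, as OpenCV has them. Camera axes: x right, y down, z forward; pixel columns grow to the right and rows downward; lengths in m; the calibration is good to about 2 mm. A picture is of the moment at which its call begins. There is no depth.
- workorder.hand_in(): hands the job in; it is judged then, once.
The state is a dict: "time": time; "joint_pos": joint angles; "qvel": joint speeds; "effort": joint torques, N m; "position": TCP position; "tool_rot": TCP orientation; "wrist_force": force on the tool from outside, world axes, zero at the start; "wrist_torque": the same for the moment, N m; "finger_gap": finger opening in m; "finger_force": force on a finger pad.
Only numpy, scipy, OpenCV 4.12 (cv2) and the standard library are available. Lean on these libraries where they do the work, as an engineer would, in place of code of your own. Each camera call takes 0.05 s, during which the arm holds its last target. There are 200 camera calls.

## Task

Push the carrier with the three closed tins along its rail by the black upright handle, towards the robot's left, until its spring plunger clicks into the stop notch, so that it stands firm. Then heft the tins one at a time, starting with the one next to the handle and working along: lift each clear of its nest and set it back upright in the same nest before taking the next. Finish while holding the heaviest one (by feel; they look alike) in the gripper, upright and about 10 cm above its nest, with the other two back in their nests, the carrier still at the stop and everything else on the table left alone.

Things in the scene. Friction and masses are not known exactly. Their poses are not given: they have to be found in the camera images.
- rail: Fixed straight slide rail on a grey base plate 110 x 560 x 12 mm lying on the table, dark end blocks 42 mm high at both ends. Origin: middle of the underside. Its y axis runs along the rail in the direction in which the carrier has to go (to the robot's left); x across it, away from the robot. A fixed bench tester 174 mm high stands close behind (front at x = 0.65).
- stop (a point): Place of the carrier's origin when the plunger sits in the stop notch (fixed on the rail, 80 mm along +y from the rail's middle, 36 mm above the table). The carrier starts 100 to 170 mm short of it; beyond it the carrier can run on about 38 mm to the end block.
- carrier: Carrier on the rail: aluminium plate 100 x 290 mm, top face 10 mm above its origin, three nests in a row. Origin: mid-plate, at nest floor height. It only slides along the rail (y = way to go), 0.9 kg, about 2 N friction, stays where left; riding into or out of the notch takes about 8 to 10 N more; within 4 mm of the notch it centres itself.
- handle (a point): Top centre of the carrier's upright black handle, a bar 18 mm thick across the rail, 24 mm wide along it, rising 66 mm above its foot at the carrier's right-hand (-y) end; 125 mm from the carrier's middle, 65 mm from the axis of tin 1, 81 mm above the carrier's origin, 5 mm lower than the tins' lids.
- tin_1: Closed round tin, plain steel with a flat aluminium lid; 55 mm diameter (57 mm over the lid's rim), 86 mm tall, under 0.7 kg; stands in nest 1, next to the handle. Origin: centre of its underside, z up. The three tins look alike; their contents, and so their weights, differ, and which is heaviest changes every time.
- tin_2: Closed round tin, plain steel with a flat aluminium lid; 55 mm diameter (57 mm over the lid's rim), 86 mm tall, under 0.7 kg; stands in nest 2, the middle one. Origin: centre of its underside, z up.
- tin_3: Closed round tin, plain steel with a flat aluminium lid; 55 mm diameter (57 mm over the lid's rim), 86 mm tall, under 0.7 kg; stands in nest 3, farthest from the handle. Origin: centre of its underside, z up.
- nest_1 (a point): Centre of the floor of nest 1 in the carrier, -60 mm along y from the carrier's origin: a square pocket 64 x 64 mm, 10 mm deep, in which tin 1 stands with 4 mm to spare all round.
- nest_2 (a point): Centre of the floor of nest 2 in the carrier, +20 mm along y from the carrier's origin: a square pocket 64 x 64 mm, 10 mm deep, in which tin 2 stands with 4 mm to spare all round.
- nest_3 (a point): Centre of the floor of nest 3 in the carrier, +100 mm along y from the carrier's origin: a square pocket 64 x 64 mm, 10 mm deep, in which tin 3 stands with 4 mm to spare all round.
- side_cutters: Bystander: flush side cutters with blue grips, 58 x 136 x 17 mm, lying in front of the rail. Leave it where it is.
- tape_amber: Bystander: roll of amber tape lying flat, 68 mm across, 26 mm high, in front of the rail. Leave it where it is.
- flux_tin: Bystander: small white tin with a blue-grey lid, 28 mm across and 28 mm high, in front of the rail (not one of the three tins). Leave it where it is.
- tweezers: Bystander: steel tweezers lying flat, 13 x 116 x 8 mm, just behind the rail. Leave it where it is.
- solder_reel: Bystander: reel of solder wire, 58 mm across and 36 mm high, at the back left. Leave it where it is.
Not all that is in view belongs to the job. What is shaped like the tin_2 but blue or yellow is not meant.

How it is judged:
On the way, in this order (a step that is already met when the one before it is completed fails the run):
1. carrier at the stop with all three tins standing in their nests (y of carrier in the frame of stop between -0.004 and 0.004 m and horizontal distance between tin_1 and nest_1 below 0.008 m and z of tin_1 in the frame of nest_1 between -0.004 and 0.004 m and angle between each of tin_1, tin_2, tin_3's own z axis and vertical below 0.1 rad and horizontal distance between tin_2 and nest_2 below 0.008 m and z of tin_2 in the frame of nest_2 between -0.004 and 0.004 m and horizontal distance between tin_3 and nest_3 below 0.008 m and z of tin_3 in the frame of nest_3 between -0.004 and 0.004 m), for 0.3 s.
2. tin 1 lifted clear of its nest in the gripper, the other two standing in their nests, carrier at the stop (z of tin_1 in the frame of nest_1 above 0.018 m and contact force between tin_1 and the fingers above 1 N and y of carrier in the frame of stop between -0.004 and 0.004 m and horizontal distance between tin_2 and nest_2 below 0.008 m and z of tin_2 in the frame of nest_2 between -0.004 and 0.004 m and angle between each of tin_2, tin_3's own z axis and vertical below 0.1 rad and horizontal distance between tin_3 and nest_3 below 0.008 m and z of tin_3 in the frame of nest_3 between -0.004 and 0.004 m), for 0.2 s.
3. tin 2 lifted clear of its nest in the gripper, the other two standing in their nests, carrier at the stop (z of tin_2 in the frame of nest_2 above 0.018 m and contact force between tin_2 and the fingers above 1 N and y of carrier in the frame of stop between -0.004 and 0.004 m and horizontal distance between tin_1 and nest_1 below 0.008 m and z of tin_1 in the frame of nest_1 between -0.004 and 0.004 m and angle between each of tin_1, tin_3's own z axis and vertical below 0.1 rad and horizontal distance between tin_3 and nest_3 below 0.008 m and z of tin_3 in the frame of nest_3 between -0.004 and 0.004 m), for 0.2 s.
4. tin 3 lifted clear of its nest in the gripper, the other two standing in their nests, carrier at the stop (z of tin_3 in the frame of nest_3 above 0.018 m and contact force between tin_3 and the fingers above 1 N and y of carrier in the frame of stop between -0.004 and 0.004 m and horizontal distance between tin_1 and nest_1 below 0.008 m and z of tin_1 in the frame of nest_1 between -0.004 and 0.004 m and angle between each of tin_1, tin_2's own z axis and vertical below 0.1 rad and horizontal distance between tin_2 and nest_2 below 0.008 m and z of tin_2 in the frame of nest_2 between -0.004 and 0.004 m), for 0.2 s.
At the end, for the whole second after the job is handed in: The heaviest tin is held still in the gripper, within 0.3 rad of upright, underside at least 70 mm above its nest floor; the two lighter tins (under 3.6 N each on the carrier) stand untouched within 8 mm of the centres of their own nests; the carrier is within 4 mm of the stop (y of carrier in the frame of stop between -0.004 and 0.004 m and ((z of tin_1 in the frame of nest_1 above 0.07 m and contact force between tin_1 and the fingers above 1 N and contact force between tin_1 and carrier below 0.1 N and angle between tin_1's own z axis and vertical below 0.3 rad and linear speed of tin_1 below 0.03 m/s and horizontal distance between tin_2 and nest_2 below 0.008 m and z of tin_2 in the frame of nest_2 between -0.004 and 0.004 m and angle between each of tin_2, tin_3's own z axis and vertical below 0.1 rad and horizontal distance between tin_3 and nest_3 below 0.008 m and z of tin_3 in the frame of nest_3 between -0.004 and 0.004 m and contact force between each of tin_2, tin_3 and carrier below 3.6 N and linear speed of each of tin_2, tin_3 below 0.02 m/s and contact force between each of tin_2, tin_3 and the arm below 0.3 N and contact force between each of tin_2, tin_3 and the fingers below 0.3 N) or (z of tin_2 in the frame of nest_2 above 0.07 m and contact force between tin_2 and the fingers above 1 N and contact force between tin_2 and carrier below 0.1 N and angle between tin_2's own z axis and vertical below 0.3 rad and linear speed of tin_2 below 0.03 m/s and horizontal distance between tin_1 and nest_1 below 0.008 m and z of tin_1 in the frame of nest_1 between -0.004 and 0.004 m and angle between each of tin_1, tin_3's own z axis and vertical below 0.1 rad and horizontal distance between tin_3 and nest_3 below 0.008 m and z of tin_3 in the frame of nest_3 between -0.004 and 0.004 m and contact force between each of tin_1, tin_3 and carrier below 3.6 N and linear speed of each of tin_1, tin_3 below 0.02 m/s and contact force between each of tin_1, tin_3 and the arm below 0.3 N and contact force between each of tin_1, tin_3 and the fingers below 0.3 N) or (z of tin_3 in the frame of nest_3 above 0.07 m and contact force between tin_3 and the fingers above 1 N and contact force between tin_3 and carrier below 0.1 N and angle between tin_3's own z axis and vertical below 0.3 rad and linear speed of tin_3 below 0.03 m/s and horizontal distance between tin_1 and nest_1 below 0.008 m and z of tin_1 in the frame of nest_1 between -0.004 and 0.004 m and angle between each of tin_1, tin_2's own z axis and vertical below 0.1 rad and horizontal distance between tin_2 and nest_2 below 0.008 m and z of tin_2 in the frame of nest_2 between -0.004 and 0.004 m and contact force between each of tin_1, tin_2 and carrier below 3.6 N and linear speed of each of tin_1, tin_2 below 0.02 m/s and contact force between each of tin_1, tin_2 and the arm below 0.3 N and contact force between each of tin_1, tin_2 and the fingers below 0.3 N))); the arm keeps its last pose, push and grip.
It fails at once if a tin tipped over (angle between any of tin_1, tin_2, tin_3's own z axis and vertical above 0.6 rad).
It fails at once if a bystander pushed away (distance of any of side_cutters, flux_tin from where it was at the start of the episode above 0.025 m).
It also fails if it takes over 67 s, if anything falls off the work surface, if the arm or the gripper's body presses on something with over 40 N, if the wrist force passes 120 N, or if a joint passes its speed limit or range.

## Working session

There is one attempt and no reset: what is moved stays moved. The work goes in short steps, Python scripts to look and compute and a tool call to move; the robot and the scene stay as the last step left them, time stands still between calls to the robot, and variables do not carry over. Pictures are saved under pics/ and viewed, at most 11 in all, crops included, and the job is handed in when it is done.

Besides the shell and the picture viewer there is one more tool, called after ">>>" by a JSON object that holds its "fn" and its "kwargs". send_rows: Moves the arm, as the interface text tells. Its arguments: {"type":"object","properties":{"moves":{"type":"array","items":{"type":"array","items":{"type":"number"}}},"squeeze":{"type":"number"}},"required":["moves"]}

```bash
mkdir -p pics; cat > h.py <<'E'
import numpy as np, cv2
from plant import env, eyes, workorder
def cam(n):
    c=eyes.camera(n); c['R']=cv2.Rodrigues(np.array(c['rvec'],float))[0]; c['t']=np.array(c['tvec'],float).reshape(3)
    return c
def save(c,name): cv2.imwrite('pics/'+name, c['frame'][:,:,::-1])
def ray(c,u,v,z):
    d=c['R'].T@np.array([(u-c['cx'])/c['fx'],(v-c['cy'])/c['fy'],1]); o=-c['R'].T@c['t']
    return o+d*(z-o[2])/d[2]
def proj(c,p):
    q=c['R']@np.array(p)+c['t']; return q[0]/q[2]*c['fx']+c['cx'],q[1]/q[2]*c['fy']+c['cy']
E
python3 - <<'E'
from h import *
s=env.sense()
for k in s: print(k,np.round(s[k],3).tolist())
a=cam('top');b=cam('side')
for c in (a,b): print(c['R'].round(3).tolist(),(-c['R'].T@c['t']).round(3),c['fx'],c['cx'],c['cy'])
save(a,'top0.png');save(b,'side0.png')
E
```

```text
time 0.0
joint_pos [1.208, 0.468, -0.012, 1.604, 0.006, 1.071, -0.056]
qvel [0.001, 0.0, 0.0, 0.001, -0.0, 0.0, 0.0]
effort [0.0, -52.056, -0.012, -24.375, -0.057, 0.017, 0.0]
position [0.204, -0.617, 0.211]
tool_rot [[0.949, 0.314, -0.001], [0.314, -0.949, 0.002], [-0.0, -0.002, -1.0]]
wrist_force [0.289, 0.37, 0.053]
wrist_torque [0.029, 0.003, -0.015]
finger_force 0.0
finger_gap 0.092
[[0.006, -1.0, 0.002], [-0.981, -0.006, -0.195], [0.195, -0.0, -0.981]] [0.369 0.041 1.087] 385.32335929348847 251.83864268103025 187.18308444901632
[[-0.898, -0.44, 0.012], [-0.195, 0.372, -0.908], [0.395, -0.818, -0.419]] [0.228 0.795 0.469] 361.77512112153295 255.42178409150807 193.46087179874675
```

View pics/top0.png

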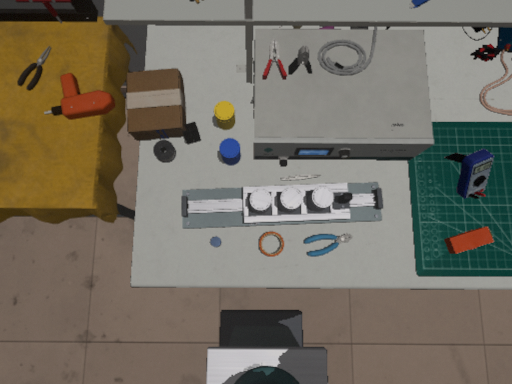

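View pics/side0.png

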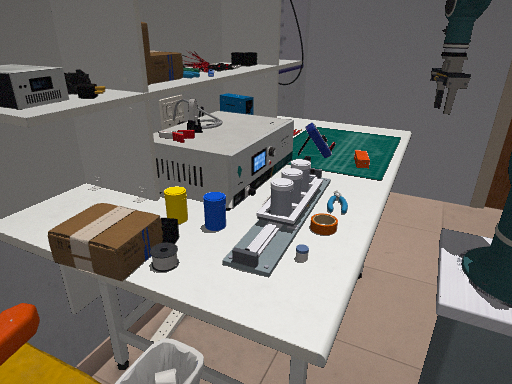

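The top view shows the rail from about (183,208) to (382,198). The lids are near (260,199), (291,199) and (322,197), and the black handle is near (343,198). Next I'll refine these with masks.

```bash
python3 - <<'E'
from h import *
c=cam('top'); f=c['frame']; save(c,'t1.png')
hsv=cv2.cvtColor(f,cv2.COLOR_RGB2HSV); g=cv2.cvtColor(f,cv2.COLOR_RGB2GRAY)
roi=g[175:235,170:395]
cv2.imwrite('pics/crop.png',cv2.resize(f[175:235,175:391,::-1],None,fx=3.7,fy=3.7,interpolation=cv2.INTER_CUBIC)[:600,:800])
big=cv2.resize(roi,None,fx=4,fy=4,interpolation=cv2.INTER_CUBIC)
r=cv2.HoughCircles(big,cv2.HOUGH_GRADIENT,1,60,param1=120,param2=15,minRadius=34,maxRadius=52)
for x,y,rad in (r[0] if r is not None else []):
    u,v=x/4+170-.375,y/4+175-.375; print('circ',u.round(1),v.round(1),(rad/4).round(1),ray(c,u,v,.122).round(4))
m=((g<50)*255).astype(np.uint8); m[:175]=0;m[235:]=0;m[:,:175]=0;m[:,395:]=0
n,l,st,ce=cv2.connectedComponentsWithStats(m)
for i in range(1,n):
    if st[i,4]>25: print('dark',st[i],ce[i].round(1),ray(c,*ce[i],.042).round(4),ray(c,*ce[i],.117).round(4))
# base plate gray
m=((hsv[...,0]>80)&(hsv[...,0]<110)&(hsv[...,1]>25)&(hsv[...,2]>60)&(hsv[...,2]<190)).astype(np.uint8)*255
m[:170]=0;m[235:]=0;m[:,:175]=0;m[:,388:]=0
k=max(cv2.findContours(cv2.morphologyEx(m,cv2.MORPH_CLOSE,np.ones((25,25))),0,1)[0],key=cv2.contourArea)
b=cv2.boxPoints(cv2.minAreaRect(k)); print('plate',[ray(c,*p,.012).round(4)[:2].tolist() for p in b])
E
```

```text
circ 322.8 195.8 11.4 [ 0.54   -0.1395  0.122 ]
circ 260.2 199.0 11.2 [0.5306 0.0195 0.122 ]
circ 291.0 197.8 11.0 [ 0.5343 -0.0586  0.122 ]
dark [307 191   5  18  35] [308.1 196.9] [ 0.5507 -0.1142  0.042 ] [ 0.5377 -0.103   0.117 ]
dark [373 190   6  19  53] [375.8 198.6] [ 0.5471 -0.3003  0.042 ] [ 0.5343 -0.2757  0.117 ]
dark [335 193  17  10 128] [343.3 197.8] [ 0.5489 -0.2109  0.042 ] [ 0.536  -0.1928  0.117 ]
plate [[0.4517, -0.1826], [0.4517, -0.1826], [0.4514, -0.1437], [0.4514, -0.1437]]
```

View pics/crop.png

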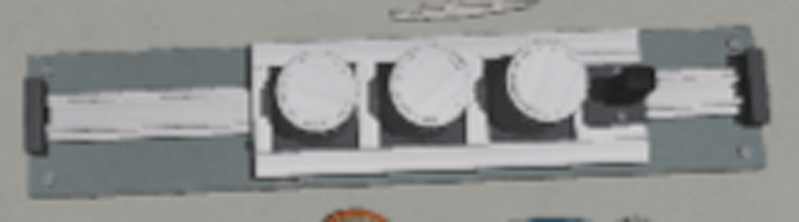

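The crop confirms three lids in dark nests and the handle at the right end. The plate corners are at crop (28,55), (30,197), (763,25) and (765,167). I'll compute the rail middle and the first move.

```bash
cat >> h.py <<'E'
def rel(target,yaw_x_deg):
    """shift along tool axes + rotvec to reach target TCP pos, tool z down, tool x heading yaw"""
    s=env.sense(); R=np.array(s['tool_rot']); p=np.array(s['position'])
    a=np.radians(yaw_x_deg); x=np.array([np.cos(a),np.sin(a),0]); z=np.array([0,0,-1.]); T=np.c_[x,np.cross(z,x),z]
    return (R.T@(np.array(target)-p)).round(4), cv2.Rodrigues(R.T@T)[0].ravel().round(4)
E
python3 - <<'E'
from h import *
c=cam('top')
P=[ray(c,x/3.7+175-.36,y/3.7+175-.36,.012) for x,y in [(28,55),(30,197),(763,25),(765,167)]]
for p in P: print(p.round(4))
L=(P[0]+P[1])/2;Rr=(P[2]+P[3])/2; m=(L+Rr)/2; d=(L-Rr)/np.linalg.norm(L-Rr)
print('len',np.linalg.norm(L-Rr),'mid',m.round(4),'dir',d.round(4),'stop',(m+.08*d).round(4))
t=np.array([[.540,-.1395],[.5343,-.0586],[.5306,.0195]]);e=t[2]-t[0];e/=np.linalg.norm(e);print(e)
o=t.mean(0)-.02*d[:2]; h=o-.125*d[:2]; print('carrier',o,'handle',h,'to go',(m[:2]+.08*d[:2]-o)@d[:2])
print(rel([h[0],h[1],.25],90+np.degrees(-np.arctan2(d[0],d[1]))))
E
```

```text
[0.5749 0.2388 0.012 ]
[0.466  0.2328 0.012 ]
[ 0.6021 -0.3273  0.012 ]
[ 0.4922 -0.3223  0.012 ]
len 0.5612097226220347 mid [ 0.5338 -0.0445  0.012 ] dir [-0.0476  0.9989  0.    ] stop [0.53   0.0354 0.012 ]
[-0.05901645  0.99825701]
carrier [ 0.53591928 -0.07951063] handle [ 0.54187313 -0.20436876] to go 0.1150450286343965
(array([ 0.4502, -0.2854, -0.0388]), array([-9.0000e-04, -6.0000e-04, -1.2987e+00]))
```

>>> {"fn": "send_rows", "kwargs": {"moves": [[-1,0.03,-0.02,-0.01,0,0,-0.12],[-1,0.065,-0.04,-0.02,0,0,-0.24],[-1,0.1,-0.063,-0.03,0,0,-0.36],[-1,0.134,-0.085,-0.039,0,0,-0.48],[-1,0.168,-0.107,-0.039,0,0,-0.6],[-1,0.202,-0.128,-0.039,0,0,-0.72],[-1,0.236,-0.15,-0.039,0,0,-0.84],[-1,0.27,-0.172,-0.039,0,0,-0.96]]}}

```text
time: 0.87
position: [0.4074, -0.3672, 0.2507]
tool_rot: [[0.281, 0.96, 0.0], [0.96, -0.281, -0.001], [-0.0, 0.0, -1.0]]
wrist_force: [0.6, -0.8, -0.1]
finger_gap: 0.0921
finger_force: 0.0
```

```bash
python3 -c "
from h import *
print(env.sense()['position'],rel([.542,-.2045,.25],93))"
```

```text
[ 0.40737937 -0.36723644  0.25069005] (array([0.1941, 0.0834, 0.0006]), array([ 2.000e-04,  5.000e-04, -3.377e-01]))
```

>>> {"fn": "send_rows", "kwargs": {"moves": [[-1,0.035,0.015,0,0,0,-0.08],[-1,0.07,0.03,0,0,0,-0.16],[-1,0.105,0.045,0,0,0,-0.24],[-1,0.14,0.06,0,0,0,-0.32],[-1,0.17,0.073,0,0,0,-0.338],[-1,0.194,0.083,0,0,0,-0.338],[-1,0.194,0.083,0,0,0,-0.338]]}}

```text
time: 1.45
position: [0.545, -0.2005, 0.2506]
tool_rot: [[-0.056, 0.998, 0.002], [0.998, 0.056, 0.003], [0.003, 0.002, -1.0]]
wrist_force: [-0.2, 0.4, -0.2]
finger_gap: 0.0919
finger_force: 0.0
```

```bash
python3 - <<'E'
from h import *
s=env.sense();print(s['position'].round(4) if hasattr(s['position'],'round') else s['position'],np.round(s['wrist_force'],2))
c=cam('wrist');save(c,'w1.png')
h=proj(c,[.542,-.2045,.117]);print('pred handle',h)
print([proj(c,[x,y,.122]) for x,y in [(.54,-.1395),(.5343,-.0586)]], c['R'].round(3).tolist())
E
```

```text
[ 0.545  -0.2005  0.2506] [-0.21  0.37 -0.21]
pred handle (np.float64(250.82772675226724), np.float64(189.94507338142162))
[(np.float64(252.3701752765259), np.float64(122.17661707111478)), (np.float64(250.8595109542512), np.float64(25.51517430756479))] [[0.998, 0.056, 0.002], [0.054, -0.971, 0.235], [0.015, -0.234, -0.972]]
```

View pics/w1.png

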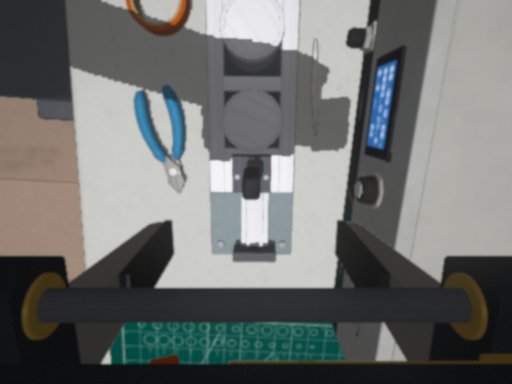

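The wrist view shows the handle top near (252,188) and tin 1's lid near (253,120). Both match the predictions within about 2 px.

```bash
python3 - <<'E'
from h import *
s=env.sense();print(np.round(s['position'],4))
c=cam('wrist');g=cv2.cvtColor(c['frame'],cv2.COLOR_RGB2GRAY)
m=(g[150:215,230:275]<35).astype(np.uint8);n,l,st,ce=cv2.connectedComponentsWithStats(m)
i=1+np.argmax(st[1:,4]);x,y,w,h,a=st[i];print(x+230,y+150,w,h)
print('bottom edge',ray(c,x+230+w/2,y+150+h,.117),'L/R',ray(c,x+230,y+150+h-6,.117)[0],ray(c,x+230+w,y+150+h-6,.117)[0])
print(rel([.542,-.2045,.105],93))
E
```

```text
[ 0.5432 -0.2036  0.2503]Traceback (most recent call last):
  File "<stdin>", line 5, in <module>
    return _wrapfunc(a, 'argmax', axis=axis, out=out, **kwds)
    return bound(*args, **kwds)
ValueError: attempt to get argmax of an empty sequence
```

>>> {"fn": "send_rows", "kwargs": {"moves": [[-1,-0.001,-0.001,0.035,0,0,0],[-1,-0.001,-0.001,0.07,0,0,0],[-1,-0.001,-0.001,0.1,0,0,0],[-1,-0.001,-0.001,0.125,0,0,0],[-1,-0.001,-0.001,0.14,0,0,0],[-1,-0.001,-0.001,0.145,0,0,0],[-1,-0.001,-0.001,0.145,0,0,0]], "squeeze": 15}}

```text
time: 2.13
position: [0.5391, -0.2093, 0.1042]
tool_rot: [[-0.045, 0.999, -0.003], [0.999, 0.045, 0.0], [0.0, -0.003, -1.0]]
wrist_force: [-0.4, -0.7, 0.2]
finger_gap: 0.092
finger_force: 0.0
```

>>> {"fn": "send_rows", "kwargs": {"moves": [[1,0,0,0,0,0,0],[1,0,0,0,0,0,0],[1,0,0,0,0,0,0],[1,0,0,0,0,0,0],[1,0,0,0,0,0,0],[1,0,0,0,0,0,0],[1,0,0,0,0,0,0],[1,0,0,0,0,0,0]]}}

```text
time: 2.8
position: [0.5408, -0.2079, 0.1056]
tool_rot: [[-0.047, 0.999, 0.0], [0.999, 0.047, -0.0], [-0.0, 0.0, -1.0]]
wrist_force: [0.6, 0.3, 0.0]
finger_gap: 0.0407
finger_force: 0.0
```

>>> {"fn": "send_rows", "kwargs": {"moves": [[1,0,0,0,0,0,0],[1,0,0,0,0,0,0],[1,0,0,0,0,0,0],[1,0,0,0,0,0,0],[1,0,0,0,0,0,0],[1,0,0,0,0,0,0]]}}

```text
time: 3.3
position: [0.5424, -0.2078, 0.1056]
tool_rot: [[-0.047, 0.999, 0.003], [0.999, 0.047, -0.0], [-0.0, 0.003, -1.0]]
wrist_force: [5.2, -0.1, -4.2]
finger_gap: 0.018
finger_force: 15.0
```

```bash
python3 - <<'E'
from h import *
s=env.sense();print(np.round(s['position'],4))
c=cam('top');f=c['frame'];g=cv2.cvtColor(f,cv2.COLOR_RGB2GRAY)
r=cv2.HoughCircles(cv2.resize(g[175:235,170:395],None,fx=4,fy=4,interpolation=2),3,1,60,param1=120,param2=15,minRadius=34,maxRadius=52)
for x,y,rad in r[0]: print(ray(c,x/4+170-.375,y/4+175-.375,.122).round(4),rad/4)
E
```

```text
[ 0.5424 -0.2078  0.1056]
[0.5306 0.0195 0.122 ] 11.1
[ 0.5356 -0.0593  0.122 ] 11.5
```

>>> {"fn": "send_rows", "kwargs": {"moves": [[1,0.006,0,0,0,0,0],[1,0.018,0,0,0,0,0],[1,0.033,0,0,0,0,0],[1,0.048,0,0,0,0,0],[1,0.063,0,0,0,0,0],[1,0.076,0,0,0,0,0],[1,0.086,0,0,0,0,0],[1,0.092,0,0,0,0,0]]}}

```text
time: 4.02
position: [0.538, -0.1153, 0.1056]
tool_rot: [[-0.048, 0.999, 0.003], [0.999, 0.048, -0.0], [-0.0, 0.003, -1.0]]
wrist_force: [5.3, -1.0, -5.7]
finger_gap: 0.0177
finger_force: 15.0
```

>>> {"fn": "send_rows", "kwargs": {"moves": [[1,0.002,0,0,0,0,0],[1,0.004,0,0,0,0,0],[1,0.006,0,0,0,0,0],[1,0.007,0,0,0,0,0],[1,0.008,0,0,0,0,0],[1,0.008,0,0,0,0,0]]}}

```text
time: 4.52
position: [0.5377, -0.1085, 0.1056]
tool_rot: [[-0.047, 0.999, 0.003], [0.999, 0.047, -0.001], [-0.001, 0.003, -1.0]]
wrist_force: [5.2, -1.2, -5.2]
finger_gap: 0.0176
finger_force: 15.0
```

>>> {"fn": "send_rows", "kwargs": {"moves": [[1,0.001,0,0,0,0,0],[1,0.002,0,0,0,0,0],[1,0.003,0,0,0,0,0],[1,0.004,0,0,0,0,0]]}}

```text
time: 4.85
position: [0.5375, -0.1049, 0.1056]
tool_rot: [[-0.046, 0.999, 0.003], [0.999, 0.046, -0.001], [-0.001, 0.003, -1.0]]
wrist_force: [5.9, -1.0, -5.6]
finger_gap: 0.0175
finger_force: 15.0
```

>>> {"fn": "send_rows", "kwargs": {"moves": [[1,0.001,0,0,0,0,0],[1,0.002,0,0,0,0,0],[1,0.003,0,0,0,0,0]]}}

```text
time: 5.1
position: [0.5374, -0.1025, 0.1056]
tool_rot: [[-0.046, 0.999, 0.003], [0.999, 0.046, -0.002], [-0.002, 0.003, -1.0]]
wrist_force: [5.1, -3.9, -5.5]
finger_gap: 0.0176
finger_force: 15.0
```

>>> {"fn": "send_rows", "kwargs": {"moves": [[1,0.001,0,0,0,0,0],[1,0.002,0,0,0,0,0],[1,0.003,0,0,0,0,0]]}}

```text
time: 5.35
position: [0.5374, -0.102, 0.1056]
tool_rot: [[-0.045, 0.999, 0.004], [0.999, 0.045, -0.004], [-0.005, 0.004, -1.0]]
wrist_force: [7.3, -9.5, -6.2]
finger_gap: 0.0177
finger_force: 15.0
```

>>> {"fn": "send_rows", "kwargs": {"moves": [[1,0.001,0,0,0,0,0],[1,0.002,0,0,0,0,0],[1,0.003,0,0,0,0,0],[1,0.003,0,0,0,0,0]], "squeeze": 25}}

```text
time: 5.68
position: [0.5373, -0.1015, 0.1056]
tool_rot: [[-0.043, 0.999, 0.004], [0.999, 0.043, -0.007], [-0.007, 0.004, -1.0]]
wrist_force: [7.6, -13.3, -7.4]
finger_gap: 0.0175
finger_force: 25.0
```

```bash
cat > tins.py <<'E'
from h import *
def tins(z=.122):
    c=cam('top');g=cv2.cvtColor(c['frame'],cv2.COLOR_RGB2GRAY)
    r=cv2.HoughCircles(cv2.resize(g[175:235,190:345],None,fx=4,fy=4,interpolation=2),3,1,60,param1=120,param2=13,minRadius=38,maxRadius=50)
    save(c,'last.png')
    for x,y,rad in sorted(r[0].tolist(),reverse=True): print('tin',ray(c,x/4+190-.375,y/4+175-.375,z).round(4),rad/4)
E
python3 -c "
from tins import *
s=env.sense();print(np.round(s['position'],4),np.round(s['wrist_force'],1));tins()"
```

```text
[ 0.5373 -0.1015  0.1056] [  7.6 -13.3  -7.4]
tin [0.5285 0.048  0.122 ] 10.875
tin [0.526 0.126 0.122] 11.225000381469727
```

>>> {"fn": "send_rows", "kwargs": {"moves": [[1,0.001,0,0,0,0,0],[1,0.002,0,0,0,0,0],[1,0.002,0,0,0,0,0]]}}

```text
time: 5.98
position: [0.5374, -0.1011, 0.1057]
tool_rot: [[-0.043, 0.999, 0.004], [0.999, 0.043, -0.009], [-0.009, 0.004, -1.0]]
wrist_force: [8.0, -15.1, -7.2]
finger_gap: 0.018
finger_force: 25.0
```

>>> {"fn": "send_rows", "kwargs": {"moves": [[1,0.001,0,0,0,0,0],[1,0.002,0,0,0,0,0],[1,0.002,0,0,0,0,0]]}}

```text
time: 6.23
position: [0.5373, -0.101, 0.1057]
tool_rot: [[-0.041, 0.999, 0.005], [0.999, 0.042, -0.011], [-0.011, 0.004, -1.0]]
wrist_force: [8.2, -20.0, -8.4]
finger_gap: 0.0178
finger_force: 25.0
```

```bash
python3 - <<'E'
from h import *
w=cam('wrist');s=cam('side');t=cam('top')
a=w['frame'][:,:,::-1];b=cv2.resize(s['frame'][120:280,200:360,::-1],(384,384),interpolation=2)
t2=cv2.resize(t['frame'][100:240,170:400,::-1],(800,216*2+55),interpolation=2)
cv2.imwrite('pics/a1.png',cv2.resize(np.hstack([a,b]),(800,343)))
cv2.imwrite('pics/a2.png',t2)
print(env.sense()['wrist_torque'],env.sense()['effort'])
E
```

```text
[-4.54581252 -1.88248696  0.07220142] [ -9.71948504 -46.09350443 -15.79190433 -14.52855438  -4.76738915
   1.70024727  -0.07546163]
```

View pics/a1.png

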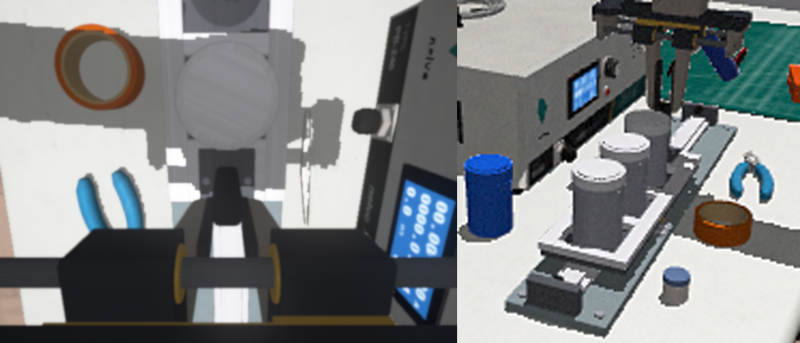

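View pics/a2.png

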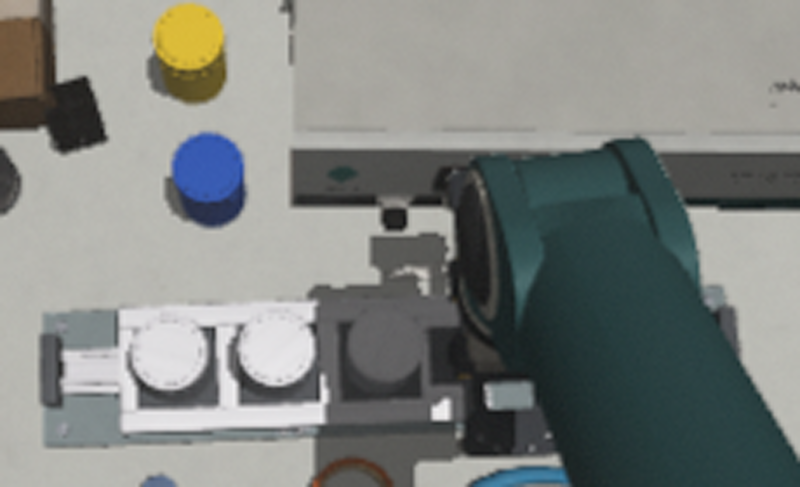

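The wrist view shows the handle held between the fingers. The top view shows the carrier about 45 mm from the left end block, so it is still about 7 mm short of the stop, on the plunger's entry ramp. The arm touches nothing else, so I'll relieve the side load and push on.

>>> {"fn": "send_rows", "kwargs": {"moves": [[1,0,0.001,0.001,0,0,0],[1,0,0.0025,0.002,0,0,0],[1,0.001,0.0025,0.002,0,0,0],[1,0.001,0.0025,0.002,0,0,0]]}}

```text
time: 6.72
position: [0.5374, -0.1009, 0.1054]
tool_rot: [[-0.041, 0.999, -0.001], [0.999, 0.041, -0.013], [-0.013, -0.001, -1.0]]
wrist_force: [-4.2, -21.4, 14.0]
finger_gap: 0.0173
finger_force: 25.1
```

>>> {"fn": "send_rows", "kwargs": {"moves": [[1,0.001,0,0,0,0,0],[1,0.002,0,0,0,0,0],[1,0.002,0,0,0,0,0],[1,0.002,0,0,0,0,0]]}}

```text
time: 7.05
position: [0.5369, -0.0912, 0.1054]
tool_rot: [[-0.044, 0.999, -0.002], [0.999, 0.044, -0.004], [-0.004, -0.002, -1.0]]
wrist_force: [-5.7, -0.9, 15.5]
finger_gap: 0.0173
finger_force: 25.0
```

>>> {"fn": "send_rows", "kwargs": {"moves": [[1,0,-0.001,-0.001,0,0,0],[1,0,-0.001,-0.001,0,0,0],[-1,0,-0.001,-0.001,0,0,0],[-1,0,-0.001,-0.001,0,0,0],[-1,0,-0.001,-0.001,0,0,0],[-1,0,-0.001,-0.001,0,0,0],[-1,0,-0.001,-0.001,0,0,0],[-1,0,-0.001,-0.001,0,0,0]]}}

```text
time: 7.72
position: [0.5365, -0.0878, 0.1042]
tool_rot: [[-0.047, 0.999, -0.001], [0.999, 0.047, 0.0], [0.0, -0.0, -1.0]]
wrist_force: [-0.6, -0.2, 0.0]
finger_gap: 0.0553
finger_force: 0.0
```

```bash
python3 -c "
from tins import *
s=env.sense();print(np.round(s['position'],4),np.round(s['wrist_force'],1));tins();tins()"
```

```text
[ 0.5365 -0.0878  0.1042] [-0.6 -0.2  0. ]
tin [0.5284 0.0595 0.122 ] 10.949999809265137
tin [0.5272 0.1387 0.122 ] 11.800000190734863
tin [0.5284 0.0601 0.122 ] 10.949999809265137
tin [0.5253 0.138  0.122 ] 11.225000381469727
```

```bash
python3 - <<'E'
from h import *
c=cam('top');g=cv2.cvtColor(c['frame'],cv2.COLOR_RGB2GRAY)
cv2.imwrite('pics/e.png',cv2.resize(c['frame'][180:235,175:275,::-1],(800,440),interpolation=2))
for v in (198,212,218): print(v,g[v,178:215].tolist())
for u in (182,183,188,190,200,201,202,203): print(u,ray(c,u-.5,206,.042)[1].round(4),ray(c,u-.5,206,.046)[1].round(4),ray(c,u-.5,206,.012)[1].round(4))
E
```

```text
198 [184, 183, 184, 131, 88, 87, 88, 90, 68, 73, 120, 134, 135, 136, 135, 133, 134, 135, 135, 135, 134, 131, 200, 222, 224, 214, 212, 208, 219, 224, 223, 223, 224, 223, 223, 223, 223]
212 [182, 184, 184, 139, 95, 91, 93, 96, 72, 102, 173, 191, 191, 188, 187, 186, 187, 187, 186, 191, 191, 195, 219, 225, 227, 227, 189, 111, 70, 61, 57, 63, 69, 95, 120, 131, 136]
218 [184, 184, 184, 184, 164, 141, 138, 138, 139, 140, 140, 138, 138, 136, 136, 138, 137, 139, 137, 138, 136, 137, 188, 200, 198, 196, 198, 188, 208, 220, 221, 220, 221, 222, 225, 223, 223]
182 0.2333 0.2326 0.2388
183 0.2306 0.2298 0.236
188 0.2169 0.2162 0.2219
190 0.2114 0.2107 0.2163
200 0.184 0.1835 0.1881
201 0.1813 0.1807 0.1853
202 0.1785 0.178 0.1825
203 0.1758 0.1753 0.1797
```

View pics/e.png

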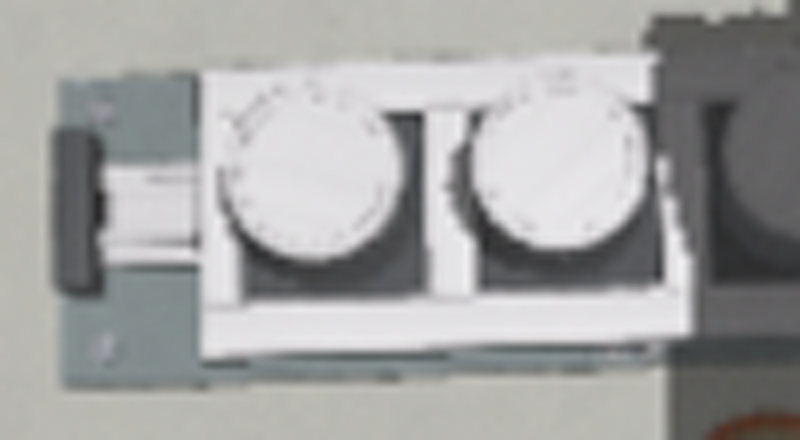

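The crop shows the carrier's left edge 54 mm from the base-plate end, against 55 mm expected at the stop, and all tins are in their nests, so it is seated. Next is tin 1.

>>> {"fn": "send_rows", "kwargs": {"moves": [[-1,0,0,-0.035,0,0,0],[-1,0,0,-0.075,0,0,0],[-1,0.015,0,-0.1,0,0,0],[-1,0.035,0,-0.11,0,0,0],[-1,0.055,0,-0.11,0,0,0],[-1,0.066,0,-0.11,0,0,0],[-1,0.066,0,-0.11,0,0,0],[-1,0.066,0,-0.11,0,0,0]]}}

```text
time: 8.53
position: [0.5332, -0.0222, 0.2139]
tool_rot: [[-0.048, 0.999, -0.001], [0.999, 0.048, -0.0], [-0.0, -0.001, -1.0]]
wrist_force: [0.3, -0.6, -0.3]
finger_gap: 0.0917
finger_force: 0.0
```

```bash
python3 - <<'E'
from h import *
s=env.sense();print(np.round(s['position'],4),s['finger_gap'],np.round(s['wrist_force'],2))
c=cam('wrist');g=cv2.cvtColor(c['frame'],cv2.COLOR_RGB2GRAY);save(c,'w2.png')
e=proj(c,[.533,-.0215,.122]);print('pred tin1',e, 'r',abs(proj(c,[.533+.0285,-.0215,.122])[0]-e[0]))
print(rel([.533,-.0215,.088],93))
E
```

```text
[ 0.5332 -0.0222  0.2139] 0.09173461394109655 [ 0.29 -0.55 -0.29]
pred tin1 (np.float64(254.32453445675438), np.float64(195.13655217671212)) r 33.376222790651894
(array([0.0017, 0.    , 0.1257]), array([-0.0014,  0.0005, -0.006 ]))
```

View pics/w2.png

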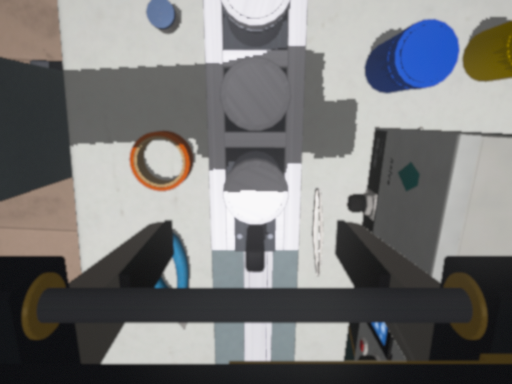

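Tin 1's lid is at about (255,191) in the wrist view, within 3–4 mm of where I expected it. Descending and gripping.

>>> {"fn": "send_rows", "kwargs": {"moves": [[-1,0.003,0,0.03,0,0,0],[-1,0.003,0,0.065,0,0,0],[-1,0.003,0,0.095,0,0,0],[-1,0.003,0,0.115,0,0,0],[-1,0.003,0,0.125,0,0,0],[-1,0.003,0,0.126,0,0,0],[-1,0.003,0,0.126,0,0,0]]}}

```text
time: 9.17
position: [0.5335, -0.0197, 0.0883]
tool_rot: [[-0.046, 0.999, -0.001], [0.999, 0.046, -0.0], [0.0, -0.001, -1.0]]
wrist_force: [0.6, 0.3, -0.1]
finger_gap: 0.0919
finger_force: 0.0
```

>>> {"fn": "send_rows", "kwargs": {"moves": [[1,0,0,0,0,0,0],[1,0,0,0,0,0,0],[1,0,0,0,0,0,0],[1,0,0,0,0,0,0],[1,0,0,0,0,0,0],[1,0,0,0,0,0,0],[1,0,0,0,0,0,0],[1,0,0,0,0,0,0]], "squeeze": 25}}

```text
time: 9.83
position: [0.5338, -0.0191, 0.0889]
tool_rot: [[-0.047, 0.999, 0.001], [0.999, 0.047, -0.0], [-0.0, 0.001, -1.0]]
wrist_force: [-0.4, 0.2, 3.2]
finger_gap: 0.0547
finger_force: 25.0
```

Gripped. Lifting about 4 cm straight up, holding still to weigh, then recording the force.

>>> {"fn": "send_rows", "kwargs": {"moves": [[1,0,0,-0.008,0,0,0],[1,0,0,-0.018,0,0,0],[1,0,0,-0.03,0,0,0],[1,0,0,-0.04,0,0,0],[1,0,0,-0.04,0,0,0],[1,0,0,-0.04,0,0,0],[1,0,0,-0.04,0,0,0],[1,0,0,-0.04,0,0,0]]}}

```text
time: 10.5
position: [0.533, -0.0192, 0.128]
tool_rot: [[-0.047, 0.999, -0.001], [0.999, 0.047, -0.0], [-0.0, -0.001, -1.0]]
wrist_force: [-0.1, -0.7, -2.1]
finger_gap: 0.0541
finger_force: 25.0
```

>>> {"fn": "send_rows", "kwargs": {"moves": [[1,0,0,0,0,0,0],[1,0,0,0,0,0,0],[1,0,0,0,0,0,0],[1,0,0,0,0,0,0]]}}

```text
time: 10.83
position: [0.5333, -0.019, 0.1282]
tool_rot: [[-0.047, 0.999, -0.0], [0.999, 0.047, 0.0], [0.0, -0.0, -1.0]]
wrist_force: [0.5, 0.1, -1.5]
finger_gap: 0.0547
finger_force: 25.0
```

>>> {"fn": "send_rows", "kwargs": {"moves": [[1,0,0,0,0,0,0],[1,0,0,0,0,0,0]]}}

```text
time: 11.0
position: [0.5334, -0.0191, 0.1284]
tool_rot: [[-0.047, 0.999, -0.0], [0.999, 0.047, -0.0], [-0.0, -0.0, -1.0]]
wrist_force: [0.8, -0.3, -1.6]
finger_gap: 0.0546
finger_force: 25.0
```

```bash
python3 -c "
from tins import *
for i in range(4):
  cam('side');s=env.sense();print(np.round(s['position'],4),np.round(s['wrist_force'],2),s['finger_gap'],np.round(s['effort'],2))
tins()"
```

```text
[ 0.5334 -0.0191  0.1284] [-0.59  0.05 -2.01] 0.05470482948121869 [ -0.   -43.45  -5.15 -20.5   -0.05   0.    -0.  ]
[ 0.5334 -0.0191  0.1284] [-0.28  0.28 -0.67] 0.054107983603299326 [ -0.   -43.45  -5.15 -20.5   -0.05  -0.     0.  ]
[ 0.5334 -0.0191  0.1285] [-0.88  0.05 -1.49] 0.05467546365670261 [ -0.   -43.45  -5.15 -20.5   -0.05  -0.     0.  ]
[ 0.5334 -0.0191  0.1285] [ 0.04 -0.39 -2.36] 0.054711185609806055 [ -0.   -43.46  -5.15 -20.5   -0.05  -0.    -0.  ]
tin [0.5253 0.1374 0.122 ] 11.175000190734863
```

Tin 1 weighs about 1.7 N. Setting it back and opening. The open fingers have 17 mm clearance on each side of the lids, so I can slide straight along the row to tin 2.

>>> {"fn": "send_rows", "kwargs": {"moves": [[1,0,0,0.01,0,0,0],[1,0,0,0.02,0,0,0],[1,0,0,0.028,0,0,0],[1,0,0,0.034,0,0,0],[1,0,0,0.038,0,0,0],[1,0,0,0.0398,0,0,0],[1,0,0,0.0398,0,0,0],[1,0,0,0.0398,0,0,0]]}}

```text
time: 11.92
position: [0.5328, -0.019, 0.0888]
tool_rot: [[-0.047, 0.999, -0.002], [0.999, 0.047, -0.0], [-0.0, -0.002, -1.0]]
wrist_force: [-3.2, 0.7, 4.1]
finger_gap: 0.0545
finger_force: 25.0
```

>>> {"fn": "send_rows", "kwargs": {"moves": [[-1,0,0,0,0,0,0],[-1,0,0,0,0,0,0],[-1,0,0,0,0,0,0],[-1,0,0,0,0,0,0],[-1,0,0,0,0,0,0],[-1,0,0,0,0,0,0],[-1,0,0,0,0,0,0],[-1,0,0,0,0,0,0]]}}

```text
time: 12.58
position: [0.5335, -0.0191, 0.0887]
tool_rot: [[-0.047, 0.999, 0.0], [0.999, 0.047, 0.0], [0.0, 0.0, -1.0]]
wrist_force: [-0.2, 0.3, -0.1]
finger_gap: 0.0918
finger_force: 0.0
```

```bash
python3 -c "
from h import *
s=env.sense();print(np.round(s['position'],4),np.round(s['wrist_force'],2),s['finger_gap'])
c=cam('wrist');save(c,'w3.png');print(rel([.5293,.0595,.0885],93))
for y in (-.02,.059): print(proj(c,[.5333-.05*(y+.02),y,.122]))
"
```

```text
[ 0.5335 -0.0191  0.0887] [-0.22  0.27 -0.1 ] 0.09179093169818746
(array([ 0.0787, -0.0004,  0.0001]), array([-0.    ,  0.    , -0.0054]))
(np.float64(254.0685131391201), np.float64(262.2676452475021))
(np.float64(253.48815727269653), np.float64(86.87236342923099))
```

View pics/w3.png

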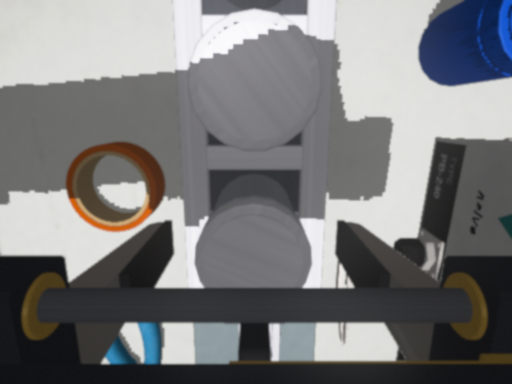

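Tin 1 is back upright in its nest, with its lid at (253,256). Tin 2's lid is at (255,80), as expected. Now sliding to tin 2, gripping and lifting.

>>> {"fn": "send_rows", "kwargs": {"moves": [[-1,0.015,0,0,0,0,0],[-1,0.035,0,0,0,0,0],[-1,0.055,0,0,0,0,0],[-1,0.07,0,0,0,0,0],[-1,0.078,0,0,0,0,0],[-1,0.08,0,0,0,0,0],[-1,0.08,0,0,0,0,0],[-1,0.08,0,0,0,0,0]]}}

```text
time: 13.3
position: [0.5298, 0.0597, 0.0886]
tool_rot: [[-0.046, 0.999, -0.0], [0.999, 0.046, -0.001], [-0.001, -0.0, -1.0]]
wrist_force: [-0.8, 0.8, 0.3]
finger_gap: 0.0917
finger_force: 0.0
```

>>> {"fn": "send_rows", "kwargs": {"moves": [[1,0,0,0,0,0,0],[1,0,0,0,0,0,0],[1,0,0,0,0,0,0],[1,0,0,0,0,0,0],[1,0,0,0,0,0,0],[1,0,0,0,0,0,0],[1,0,0,0,0,0,0],[1,0,0,0,0,0,0]]}}

```text
time: 13.97
position: [0.5298, 0.0606, 0.0887]
tool_rot: [[-0.047, 0.999, 0.0], [0.999, 0.047, -0.0], [-0.0, 0.0, -1.0]]
wrist_force: [0.4, -0.7, 0.8]
finger_gap: 0.0544
finger_force: 25.0
```

>>> {"fn": "send_rows", "kwargs": {"moves": [[1,0,0,-0.008,0,0,0],[1,0,0,-0.018,0,0,0],[1,0,0,-0.03,0,0,0],[1,0,0,-0.04,0,0,0],[1,0,0,-0.04,0,0,0],[1,0,0,-0.04,0,0,0],[1,0,0,-0.04,0,0,0],[1,0,0,-0.04,0,0,0]]}}

```text
time: 14.63
position: [0.5292, 0.0606, 0.1282]
tool_rot: [[-0.047, 0.999, -0.001], [0.999, 0.047, -0.0], [-0.0, -0.001, -1.0]]
wrist_force: [-0.2, -0.7, -5.4]
finger_gap: 0.0546
finger_force: 25.0
```

>>> {"fn": "send_rows", "kwargs": {"moves": [[1,0,0,0,0,0,0],[1,0,0,0,0,0,0],[1,0,0,0,0,0,0],[1,0,0,0,0,0,0]]}}

```text
time: 14.97
position: [0.5295, 0.0609, 0.1284]
tool_rot: [[-0.047, 0.999, -0.001], [0.999, 0.047, 0.0], [0.0, -0.001, -1.0]]
wrist_force: [-0.5, 0.3, -5.8]
finger_gap: 0.0543
finger_force: 25.0
```

```bash
python3 -c "
from tins import *
F=[]
for i in range(8):
  cam('side');s=env.sense();F.append(s['wrist_force'][2])
print(np.round(F,2),np.mean(F),np.round(s['position'],4),s['finger_gap'],np.round(s['effort'],2))
tins()"
```

```text
[-4.55 -5.75 -4.52 -5.52 -4.8  -5.01 -5.31 -5.25] -5.090266556824885 [0.5297 0.0608 0.1287] 0.05465308712494309 [-0.000e+00 -4.505e+01 -5.570e+00 -2.164e+01 -5.000e-02 -1.000e-02
  0.000e+00]Traceback (most recent call last):
  File "<string>", line 7, in <module>
    tins()
    ~~~~^^
  File "tins.py", line 6, in tins
    for x,y,rad in sorted(r[0].tolist(),reverse=True): print('tin',ray(c,x/4+190-.375,y/4+175-.375,z).round(4),rad/4)
                          ~^^^
TypeError: 'NoneType' object is not subscriptable
```

Tin 2 weighs about 5.1 N, which makes it the heaviest so far and above the 3.6 N limit for the lighter tins. Setting it back and moving on to tin 3.

>>> {"fn": "send_rows", "kwargs": {"moves": [[1,0,0,0.01,0,0,0],[1,0,0,0.02,0,0,0],[1,0,0,0.028,0,0,0],[1,0,0,0.034,0,0,0],[1,0,0,0.038,0,0,0],[1,0,0,0.0399,0,0,0],[1,0,0,0.0399,0,0,0],[1,0,0,0.0399,0,0,0]]}}

```text
time: 16.08
position: [0.5299, 0.0609, 0.0887]
tool_rot: [[-0.047, 0.999, 0.0], [0.999, 0.047, 0.0], [0.0, 0.0, -1.0]]
wrist_force: [-0.7, 0.5, -4.7]
finger_gap: 0.0543
finger_force: 25.0
```

>>> {"fn": "send_rows", "kwargs": {"moves": [[-1,0,0,0,0,0,0],[-1,0,0,0,0,0,0],[-1,0,0,0,0,0,0],[-1,0,0,0,0,0,0],[-1,0,0,0,0,0,0],[-1,0,0,0,0,0,0],[-1,0,0,0,0,0,0],[-1,0,0,0,0,0,0]]}}

```text
time: 16.75
position: [0.5297, 0.0608, 0.0888]
tool_rot: [[-0.047, 0.999, 0.0], [0.999, 0.047, -0.0], [-0.0, 0.0, -1.0]]
wrist_force: [-0.1, 0.5, -0.5]
finger_gap: 0.0918
finger_force: 0.0
```

```bash
python3 -c "
from h import *
s=env.sense();print(np.round(s['position'],4),np.round(s['wrist_force'],2),s['finger_gap'])
c=cam('wrist');save(c,'w4.png')
for y in (.062,.142): print(proj(c,[.5333-.05*(y+.02),y,.122]))
"
```

```text
[0.5297 0.0608 0.0888] [-0.07  0.52 -0.55] 0.0917998724184169
(np.float64(253.52451316609265), np.float64(258.03674407572095))
(np.float64(252.85625169251702), np.float64(79.02305360450549))
```

View pics/w4.png

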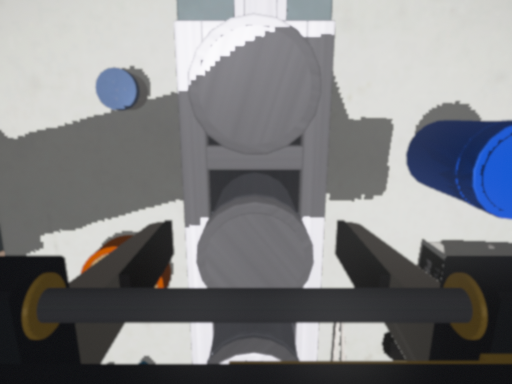

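Tin 2 is back in its nest, with its lid at (255,253), and tin 3's lid is at (255,83). Continuing with tin 3.

>>> {"fn": "send_rows", "kwargs": {"moves": [[-1,0.015,0,0,0,0,0],[-1,0.035,0,0,0,0,0],[-1,0.055,0,0,0,0,0],[-1,0.07,0,0,0,0,0],[-1,0.077,0,0,0,0,0],[-1,0.079,0,0,0,0,0],[-1,0.079,0,0,0,0,0],[-1,0.079,0,0,0,0,0]]}}

```text
time: 17.47
position: [0.5261, 0.1386, 0.0886]
tool_rot: [[-0.046, 0.999, -0.0], [0.999, 0.046, -0.001], [-0.001, -0.0, -1.0]]
wrist_force: [-0.1, -0.1, -0.9]
finger_gap: 0.0916
finger_force: 0.0
```

>>> {"fn": "send_rows", "kwargs": {"moves": [[1,0,0,0,0,0,0],[1,0,0,0,0,0,0],[1,0,0,0,0,0,0],[1,0,0,0,0,0,0],[1,0,0,0,0,0,0],[1,0,0,0,0,0,0],[1,0,0,0,0,0,0],[1,0,0,0,0,0,0]]}}

```text
time: 18.13
position: [0.5261, 0.1396, 0.0888]
tool_rot: [[-0.047, 0.999, 0.0], [0.999, 0.047, -0.0], [-0.0, 0.0, -1.0]]
wrist_force: [0.3, 0.3, -0.2]
finger_gap: 0.0543
finger_force: 25.0
```

>>> {"fn": "send_rows", "kwargs": {"moves": [[1,0,0,-0.008,0,0,0],[1,0,0,-0.018,0,0,0],[1,0,0,-0.03,0,0,0],[1,0,0,-0.04,0,0,0],[1,0,0,-0.04,0,0,0],[1,0,0,-0.04,0,0,0],[1,0,0,-0.04,0,0,0],[1,0,0,-0.04,0,0,0]]}}

```text
time: 18.8
position: [0.5256, 0.1395, 0.1284]
tool_rot: [[-0.047, 0.999, -0.001], [0.999, 0.047, -0.0], [-0.0, -0.001, -1.0]]
wrist_force: [0.5, -0.1, -2.0]
finger_gap: 0.0545
finger_force: 25.0
```

>>> {"fn": "send_rows", "kwargs": {"moves": [[1,0,0,0,0,0,0],[1,0,0,0,0,0,0],[1,0,0,0,0,0,0],[1,0,0,0,0,0,0]]}}

```text
time: 19.13
position: [0.5258, 0.1398, 0.1285]
tool_rot: [[-0.047, 0.999, -0.0], [0.999, 0.047, -0.0], [-0.0, -0.0, -1.0]]
wrist_force: [0.6, -0.4, -1.4]
finger_gap: 0.0545
finger_force: 25.0
```

```bash
python3 -c "
from h import *
F=[]
for i in range(8):
  cam('side');s=env.sense();F.append(s['wrist_force'][2])
print(np.round(F,2),np.mean(F),np.round(s['position'],4),s['finger_gap'],np.round(s['effort'],2))"
```

```text
[-2.18 -2.17 -2.26 -2.39 -1.46 -1.78 -2.39 -2.89] -2.1913262669132516 [0.526  0.1397 0.1287] 0.05445684787361625 [-0.00e+00 -4.47e+01 -5.65e+00 -2.08e+01 -4.00e-02 -2.00e-02  0.00e+00]
```

Tin 3 weighs about 2.2 N, so tin 2 is the heaviest. Setting tin 3 back, returning to tin 2 and lifting it 10 cm.

>>> {"fn": "send_rows", "kwargs": {"moves": [[1,0,0,0.01,0,0,0],[1,0,0,0.02,0,0,0],[1,0,0,0.028,0,0,0],[1,0,0,0.034,0,0,0],[1,0,0,0.038,0,0,0],[1,0,0,0.0399,0,0,0],[1,0,0,0.0399,0,0,0],[1,0,0,0.0399,0,0,0]]}}

```text
time: 20.2
position: [0.5261, 0.1399, 0.0888]
tool_rot: [[-0.047, 0.999, 0.0], [0.999, 0.047, 0.0], [0.0, 0.0, -1.0]]
wrist_force: [0.3, 0.1, -1.3]
finger_gap: 0.0543
finger_force: 25.0
```

>>> {"fn": "send_rows", "kwargs": {"moves": [[-1,0,0,0,0,0,0],[-1,0,0,0,0,0,0],[-1,0,0,0,0,0,0],[-1,0,0,0,0,0,0],[-1,0,0,0,0,0,0],[-1,0,0,0,0,0,0],[-1,0,0,0,0,0,0],[-1,0,0,0,0,0,0]]}}

```text
time: 20.87
position: [0.526, 0.1398, 0.0889]
tool_rot: [[-0.047, 0.999, 0.0], [0.999, 0.047, 0.0], [-0.0, 0.0, -1.0]]
wrist_force: [0.0, -0.3, 0.3]
finger_gap: 0.0919
finger_force: 0.0
```

>>> {"fn": "send_rows", "kwargs": {"moves": [[-1,-0.015,0,0,0,0,0],[-1,-0.035,0,0,0,0,0],[-1,-0.055,0,0,0,0,0],[-1,-0.07,0,0,0,0,0],[-1,-0.077,0,0,0,0,0],[-1,-0.079,0,0,0,0,0],[-1,-0.079,0,0,0,0,0],[-1,-0.079,0,0,0,0,0]]}}

```text
time: 21.53
position: [0.5297, 0.062, 0.089]
tool_rot: [[-0.048, 0.999, 0.0], [0.999, 0.048, 0.001], [0.001, 0.0, -1.0]]
wrist_force: [0.6, -0.5, -0.0]
finger_gap: 0.0919
finger_force: 0.0
```

>>> {"fn": "send_rows", "kwargs": {"moves": [[1,0,0,0,0,0,0],[1,0,0,0,0,0,0],[1,0,0,0,0,0,0],[1,0,0,0,0,0,0],[1,0,0,0,0,0,0],[1,0,0,0,0,0,0],[1,0,0,0,0,0,0],[1,0,0,0,0,0,0]]}}

```text
time: 22.2
position: [0.5299, 0.061, 0.0889]
tool_rot: [[-0.047, 0.999, 0.0], [0.999, 0.047, 0.0], [0.0, 0.0, -1.0]]
wrist_force: [0.1, -0.3, -1.0]
finger_gap: 0.0546
finger_force: 25.0
```

>>> {"fn": "send_rows", "kwargs": {"moves": [[1,0,0,-0.01,0,0,0],[1,0,0,-0.025,0,0,0],[1,0,0,-0.045,0,0,0],[1,0,0,-0.065,0,0,0],[1,0,0,-0.083,0,0,0],[1,0,0,-0.095,0,0,0],[1,0,0,-0.1,0,0,0],[1,0,0,-0.1,0,0,0]]}}

```text
time: 22.87
position: [0.5299, 0.0607, 0.1897]
tool_rot: [[-0.047, 0.999, 0.001], [0.999, 0.047, -0.0], [-0.0, 0.001, -1.0]]
wrist_force: [0.0, 0.6, -5.1]
finger_gap: 0.0545
finger_force: 25.0
```

>>> {"fn": "send_rows", "kwargs": {"moves": [[1,0,0,0,0,0,0],[1,0,0,0,0,0,0],[1,0,0,0,0,0,0],[1,0,0,0,0,0,0],[1,0,0,0,0,0,0],[1,0,0,0,0,0,0]]}}

```text
time: 23.37
position: [0.5295, 0.0609, 0.1885]
tool_rot: [[-0.047, 0.999, -0.001], [0.999, 0.047, 0.0], [0.0, -0.001, -1.0]]
wrist_force: [-0.6, -0.6, -4.1]
finger_gap: 0.0545
finger_force: 25.0
```

```bash
python3 -c "
from h import *
F=[]
for i in range(3):
  c=cam('side');s=env.sense();F.append(s['wrist_force'][2])
print(np.round(F,2),np.round(s['position'],4),s['finger_gap'],s['finger_force'])
cv2.imwrite('pics/s5.png',cv2.resize(c['frame'][80:290,180:390,::-1],(600,600),interpolation=2))"
```

```text
[-5.34 -5.17 -5.38] [0.5296 0.0609 0.1887] 0.05457414828459218 24.997006058692932
```

View pics/s5.png

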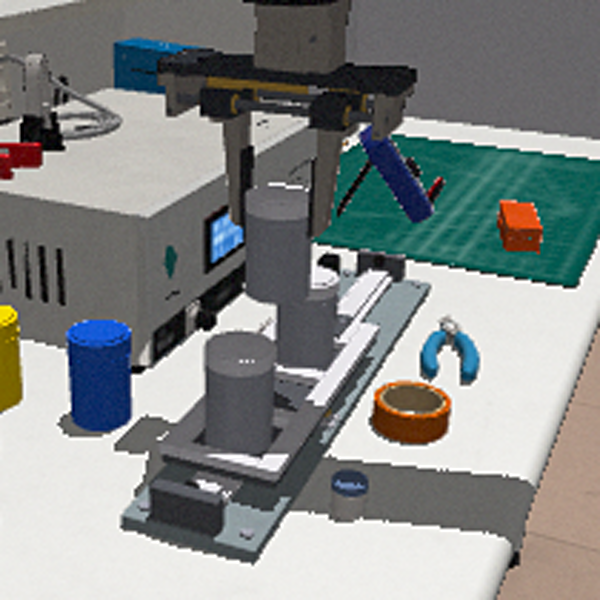

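The side view shows tin 2 held upright at (278,245), well clear of its nest. Tins 1 and 3 are standing in theirs, and the bystanders look untouched. Handing in.

```bash
python3 -c "
from plant import workorder
print(workorder.hand_in())"
```

```text
the job is handed in; nothing more can be done
None
```

The job is handed in, with no verdict returned: the carrier is at the stop (seated by camera measurement to about 1–2 mm), and tin 2, the heaviest at about 5.1 N against 1.7 N for tin 1 and 2.2 N for tin 3, is held upright about 10 cm above its nest with the other two back in theirs.

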